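# Turn the punch rack to its empty place and hang the punch in it

### The arm

A 6-joint arm with a two-finger parallel gripper is mounted at the origin on the work surface. World frame = base frame: x ahead of the robot, y to its left, z up, the work surface at z = 0. Lengths are in mm, angles in rad, forces in N, time in s.
With the tool pointing down it reaches from about 350 to 875 mm from the base axis. Payload 4.2 kg.
Tool frame: the origin (TCP) lies between the finger pads; the fingertips stand 25 mm ahead of it and the grasp point (between the pads) lies 6 mm ahead of it; z points along the fingers, y is the line along which they close (so a half turn about z gives the same grasp; the last joint's range is limited). The gripper opens to 85 mm and grips with 20 to 120 N. Pads are 22 mm wide; open, the fingers measure 114 mm over their backs; the gripper's body (76 mm by 85 mm) begins 54 mm behind the grasp point. The pads swing forward as they close: fully open they stand 13 mm farther back than shut.
Start: joints at [1.395, 0.385, 0.008, 0, -1.194, -0.259], TCP at [263.235, 566.839, 256.312] pointing down, gripper open.
Joint ranges: [-3.14, 3.14], [-1.21, 2.06], [-1.07, 1.41], [-3.16, 2.05], [-2.99, -0.16], [-3.1, 3.1]. Speed limits (rad/s): [2.79, 2.79, 3.14, 3.14, 3.14, 3.14].

### API

Orientations are given as a unit quaternion [x, y, z, w].
In Python, from bench import arm gives the robot as it stands.
- The arm moves only by the shell command python3 -m pendant 'ROWS'. ROWS is JSON, a list of rows, each a list of 7 numbers: the shift along the tool's x, y, z in m, then the turn, a rotation vector about the tool's x, y, z in degrees, then the finger opening in m, from 0 to 0.0854. In form: [[x, y, z, wx, wy, wz, fingers], ...]. A call has 1 to 12 rows; each row shifts and turns the commanded pose from where the row before left it, along the tool's axes as they then stand; what a row does not reach is not made up. A row lasts 1/10 s, in which the tool goes at most 50 mm and 8.59 degrees, less where a joint would pass 70% of its speed; a pose out of reach is approached as far as the arm can. A call is refused whole if a number of a shift passes 0.05 or a number of a turn 8.59, either way. A call with a gripper value outside its range is refused whole. The fingers move at their own pace and stop on an object; the grip force is fixed at half the most. Time passes only in rows, so rows that do not move let the fingers close. It gives the time, the measured TCP pose, the force, the opening and the grip force at its end, in the units of the state.
- arm.read_state(): the state, without advancing time (a new reading comes with each control period).
- arm.get_image(name): name is "side" or "top" or "wrist"; returns a dict with "image" (420x560x3 uint8, red, green, blue), "fx", "fy", "cx", "cy" (pixels), "xyz" and "rotation" of the camera in the world. Camera axes: x right, y down, z forward; pixel columns grow to the right and rows downward; lengths in mm; the calibration is good to about 2 mm. A picture is of the moment at which its call begins. There is no depth.
- arm.job_done(): hands the job in; it is judged then, once.
The state is a dict: "clock": time; "joints": joint angles; "joint_vel": joint speeds; "joint_efforts": joint torques, N m; "position": TCP position; "ee_rot": TCP orientation; "contact_force": force on the tool from outside, world axes, zero at the start; "wrist_torque": the same for the moment, N m; "gripper_width": finger opening in mm; "grasp_force": force on a finger pad.
Only numpy, scipy, OpenCV 4.12 (cv2) and the standard library are available. Lean on these libraries where they do the work, as an engineer would, in place of code of your own. Each camera call takes 0.05 s, during which the arm holds its last target. There are 200 camera calls.

### The job

First turn the rotary punch rack by its wooden peg until its empty place is at the brass pointer on the base; turn it steadily, do not spin it. Then take the ball-headed punch with the collar out of the steel block, feel for the off-centre hole in the brass bush of the empty place without forcing, lower the punch gently until its collar sits fully home on the bush, and only then let go. Leave the rack facing the pointer and the other things where they are.

Things in the scene. Friction and masses are not known exactly. Their poses are not given: they have to be found in the camera images.
- turret: rotary punch rack; this frame is its fixed foot: round dark wood, 170 mm wide, 14 mm thick; origin on the bench on the turning axis, -x towards the brass pointer. The carousel on it has six arms 60 degrees apart, tops 100 mm above the bench: one empty place, the turning peg across from it, and four arms with fixed ball-headed punches up to 74 mm above the arm tops, balls up to 30 mm wide
- pointer (a point): tip of the brass pointer, a 22 mm tall cone fixed to the rack's foot, 122 mm from the axis, 32 mm above the bench
- carousel (a joint): angle of the carousel (rad), growing anticlockwise from above; 0 when the empty place is exactly at the pointer (within 0.1 is good). Dry friction: about 0.5 N m is needed to turn it (7 N at the turning peg), and it stays where it is left
- axis (a point): point on the turning axis of the carousel at the height of the arm tops, 100 mm above the bench
- peg_top (a point): centre of the top of the turning peg: a plain light wooden upright, 14 mm diameter, rising 60 mm from the arm top, 75 mm from the axis, fixed to the carousel
- place (a point): centre of the empty place, at the height of the top of its brass bush (106 mm above the bench), 75 mm from the axis; moves with the carousel. The bush is 42 mm wide, 14 mm thick, with a through hole 15 mm in diameter. The hole's centre is NOT here: it lies 5.5 mm from this point in a direction that differs every time, is not measured, and does not change under the punch
- place_under (a point): centre of the empty place 14 mm lower, at the bush's underside. The bush sits on a spring: pressed down it gives 1 mm per 1 N, at most 5 mm, then is hard; it rises again (the force drops) when the punch's foot comes over the hole. Punch and rack must never press on each other with more than 20 N
- punch: the punch to hang: steel, 107 mm long, upright (z up), 0.15 to 0.24 kg; origin at the centre of its foot. Foot 9 mm wide with a 2.5 mm high chamfer to the 12 mm shank, which ends at 36 mm; collar 24 mm wide from 36 to 42 mm; grip 16 mm in diameter from 42 to 84 mm; then a ball head 24 mm wide. It stands in one of the block's two holes (which one differs), the drift in the other
- collar (a point): centre of the underside of the punch's collar, 36 mm above its foot; level with place when home (its weight presses the bush down about 2 mm). Dragging the foot over the bush under load slowly tilts the punch in the fingers; light touches do not
- block: the fixed block of blackened steel, 65 mm (x) by 140 mm (y) by 50 mm tall; origin under its centre; two holes at y = -36 and +36 mm, 14 mm wide, 30 mm deep
- drift: bystander: plain straight steel punch without collar or ball, 12 mm diameter, 97 mm long; origin at the centre of its foot
- finial: bystander: loose brass finial shaped like an onion dome, 46 mm wide, 75 mm tall; origin under its centre
- lamp_cup: bystander: loose copper lamp cup, 64 mm wide, 55 mm tall; origin under its centre
- stake: bystander: small cast-iron anvil stake on a 55 mm foot, 88 mm tall, its 50 mm horn along its +y; origin under its centre
- hammer: bystander: hammer lying on the bench, wooden handle, about 0.25 m long
- collar_ring: bystander: brass ring 60 mm wide, 10 mm thick, lying flat; origin under its centre
- weight: bystander: dark steel knobbed weight, 48 mm wide, 56 mm tall; origin under its centre
Not all that is in view belongs to the job. Leave any blue look-alike of the punch alone.

How it is judged (in metres and radians):
On the way, in this order (a step that is already met when the one before it is completed fails the run):
1. the empty place has been turned to the pointer while the punch is still in the block (value of joint carousel between -0.12 and 0.12 rad and distance of punch from where it was at the start of the episode below 0.02 m), for 0.3 s.
2. the punch's collar is home on the bush while the fingers still hold the punch (z of collar in the frame of place between -0.006 and 0.003 m and horizontal distance between collar and place below 0.009 m and angle between punch's own z axis and vertical below 0.12 rad and contact force between the fingers and punch above 0.5 N), for 0.1 s.
At the end, for the whole second after the job is handed in: The punch hangs upright (within 0.12 rad) in the empty place, its collar underside 6 mm below to 3 mm above the free bush top and within 9 mm of the place's centre, released and at rest; the carousel is within 0.15 rad of the pointer; every bystander is within 30 mm of its start (z of collar in the frame of place between -0.006 and 0.003 m and horizontal distance between collar and place below 0.009 m and angle between punch's own z axis and vertical below 0.12 rad and value of joint carousel between -0.15 and 0.15 rad and contact force between the fingers and punch below 0.1 N and linear speed of punch below 0.02 m/s and distance of each of drift, finial, lamp_cup, stake, hammer, collar_ring, weight from where it was at the start of the episode below 0.03 m); the robot touches nothing.
It fails at once if punch and rack press on each other with more than 20 N (contact force between punch and turret above 20 N).
It fails at once if the carousel is spun faster than 2.5 rad/s (velocity of joint carousel above 2.5 rad/s or velocity of joint carousel below -2.5 rad/s).
It also fails if it takes over 72 s, if anything falls off the work surface, if the arm or the gripper's body presses on something with over 40 N, if the wrist force passes 120 N, or if a joint passes its speed limit or range.

## Working session

There is one attempt and no reset: what is moved stays moved. The work goes in short steps, Python scripts to look and compute and a shell command to move; the robot and the scene stay as the last step left them, time stands still between calls to the robot, and variables do not carry over. Pictures are saved under pics/ and viewed, at most 10 in all, crops included, and the job is handed in when it is done.

```bash
mkdir -p pics
cat > h.py <<'E'
from bench import arm
import numpy as np, cv2, pickle
from scipy.spatial.transform import Rotation as R
def snap(n,f):
    d=arm.get_image(n); cv2.imwrite(f'pics/{f}.png',d['image'][:,:,::-1]); pickle.dump(d,open(f'pics/{f}.pkl','wb')); return d
def load(f): return pickle.load(open(f'pics/{f}.pkl','rb'))
def ray(d,u,v):
    return np.array(d['xyz']),np.array(d['rotation'])@np.array([(u-d['cx'])/d['fx'],(v-d['cy'])/d['fy'],1])
def plane(d,u,v,z):
    o,r=ray(d,u,v); return o+r*(z-o[2])/r[2]
def two(d1,p1,d2,p2):
    o,r=ray(d1,*p1);q,s=ray(d2,*p2)
    t=np.linalg.lstsq(np.c_[r,-s],q-o,rcond=None)[0]; a=o+r*t[0];b=q+s*t[1]; return (a+b)/2,np.linalg.norm(a-b)
def proj(d,p):
    c=np.array(d['rotation']).T@(np.array(p)-d['xyz']); return d['cx']+d['fx']*c[0]/c[2],d['cy']+d['fy']*c[1]/c[2]
E
python3 - <<'E'
from h import *
for n in('side','top'):
    d=snap(n,n+'0'); print(n,d['xyz'],d['fx'],d['cx'],d['cy'],np.round(d['rotation'],3).tolist())
s=arm.read_state(); print(s)
E
```

```text
side [ 316.38807787 -920.44470454  741.11514198] 452.59780817939395 286.19455647333217 208.50845811154983 [0.869, -0.111, 0.051, -0.48]
top [ 478.83242215   48.81170228 1238.96006502] 382.62976828863793 281.0720923004643 204.13224200190575 [-0.697, 0.716, -0.024, 0.025]
{'clock': 0.1, 'joints': array([ 1.39458508e+00,  3.85512586e-01,  6.74599443e-03, -4.57279033e-04,
       -1.19398648e+00, -2.58600568e-01]), 'joint_vel': array([ 0.00137527, -0.00307757,  0.003285  ,  0.0009717 , -0.00019907,
       -0.00015614]), 'joint_efforts': array([-4.67832106e-04, -3.93321526e+01,  1.88926792e+01,  4.19800535e+00,
       -2.62944603e-03,  4.65988506e-06]), 'position': array([263.0516878 , 566.42242455, 255.30127623]), 'ee_rot': array([ 9.76441588e-01, -2.15779568e-01, -1.72043800e-04,  9.86296226e-04]), 'contact_force': array([-1.45377876, -0.17591773, -0.24202854]), 'wrist_torque': array([-0.04023405, -0.00384224,  0.04154818]), 'grasp_force': 0.0, 'gripper_width': 85.32902830238501}
```

View pics/top0.png

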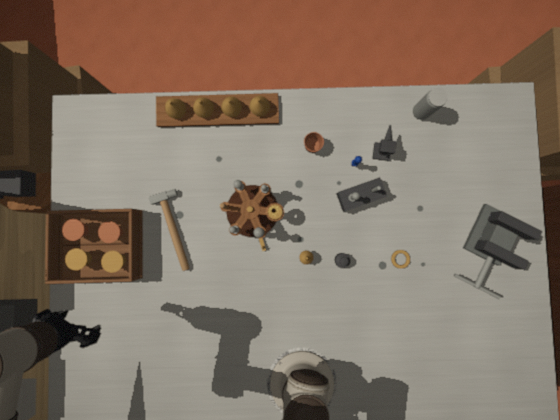

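View pics/side0.png

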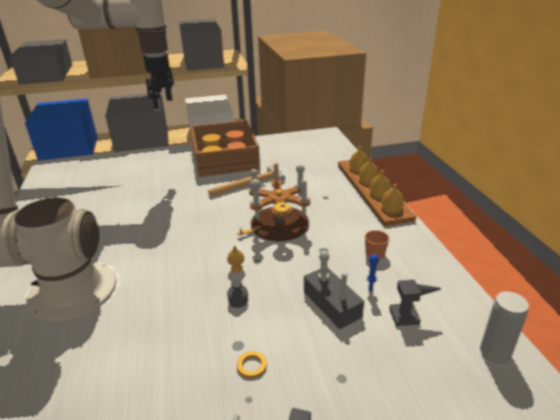

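The top view shows the rack at (250,210), with its brass bush at (274,212), peg at about (224,206) and pointer at about (263,243). The block is at (363,195), and the blue look-alike at (357,160). I'll zoom in on both views.

Run:
```python
from h import *
a=load('top0')['image'][165:265,205:405]; b=load('side0')['image'][150:330,220:420]
a=cv2.resize(a,(800,400),interpolation=cv2.INTER_CUBIC); b=cv2.resize(b,(660,594),interpolation=cv2.INTER_CUBIC)
cv2.imwrite('pics/a.png',np.clip(a[:,:,::-1]*1.6,0,255)); cv2.imwrite('pics/b.png',np.clip(b[:,:,::-1]*1.6,0,255))
```

```text
[ WARN:0@0.046] global loadsave.cpp:1063 imwrite_ Unsupported depth image for selected encoder is fallbacked to CV_8U.
```

View pics/a.png

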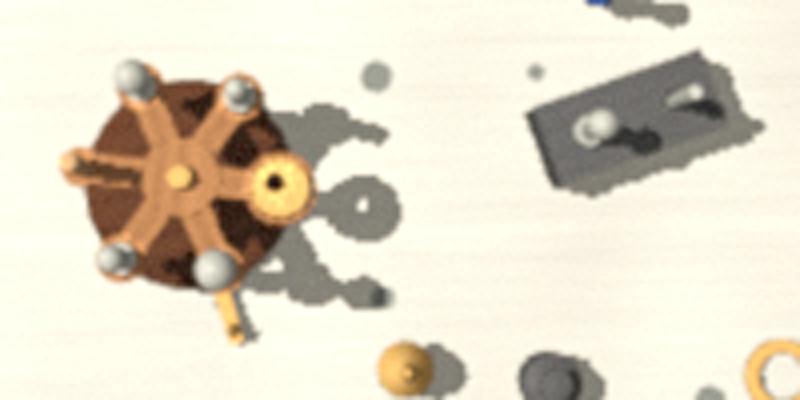

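View pics/b.png

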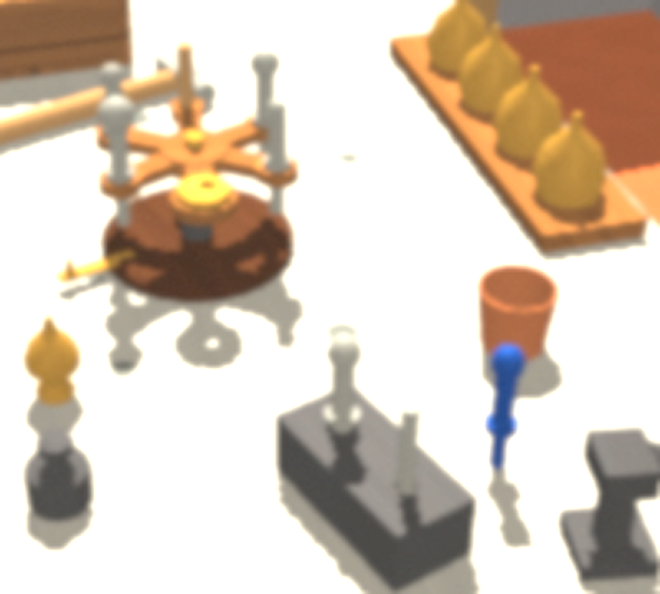

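The top crop (×4) shows:
- hub (180,177)
- bush (280,188), with its dark hole near (274,182)
- peg top about (70,165)
- pointer tip about (236,330)
- punch ball (605,123)
- drift top about (698,92)

The side crop (×3.3) shows:
- ball (344,345)
- hub (194,137)
- peg top (185,50)
- pointer tip (68,270)

```bash
cat > m.py <<'E'
from h import *
t=load('top0'); s=load('side0')
T=lambda u,v:(205+u/4-.4,165+v/4-.4); S=lambda u,v:(220+u/3.3-.35,150+v/3.3-.35)
for n,a,b in [('hub',(180,177),(194,137)),('pegtop',(70,160),(185,50)),('pointer',(236,332),(66,268)),('bush',(282,188),(203,185)),('ball',(603,123),(344,346)),('drift',(700,90),(410,416)),('ballA',(135,80),(265,63)),('ballB(bot right)',(214,270),(118,110)),('finial',(408,370),(50,325)),('weight',(555,376),(58,440))]:
    p,e=two(t,T(*a),s,S(*b)); print(n,p.round(1),e.round(1))
print('bush plane106',plane(t,*T(282,188),106).round(1), plane(s,*S(203,184),106).round(1))
print('hole', plane(t,*T(274,182),103).round(1))
# bush colour
for d,x0,x1,y0,y1 in[(t,268,288,200,224),(s,270,295,198,222)]:
    h=cv2.cvtColor(d['image'][y0:y1,x0:x1],cv2.COLOR_RGB2HSV); m=((h[...,0]>17)&(h[...,0]<32)&(h[...,1]>110)&(h[...,2]>90)).astype(np.uint8)
    ys,xs=np.nonzero(m);print(len(xs),xs.mean()+x0,ys.mean()+y0,(xs.min()+x0,xs.max()+x0,ys.min()+y0,ys.max()+y0),plane(d,xs.mean()+x0,ys.mean()+y0,106).round(1))
    print('blk corners')
for c in [(527,112),(697,50),(742,120),(557,187)]: print(plane(t,*T(*c),50).round(1))
E
python3 m.py
```

```text
Traceback (most recent call last):
  File "m.py", line 5, in <module>
    p,e=two(t,T(*a),s,S(*b)); print(n,p.round(1),e.round(1))
        ~~~^^^^^^^^^^^^^^^^^
  File "h.py", line 12, in two
    o,r=ray(d1,*p1);q,s=ray(d2,*p2)
        ~~~^^^^^^^^
  File "h.py", line 8, in ray
    return np.array(d['xyz']),np.array(d['rotation'])@np.array([(u-d['cx'])/d['fx'],(v-d['cy'])/d['fy'],1])
                              ~~~~~~~~~~~~~~~~~~~~~~~^~~~~~~~~~~~~~~~~~~~~~~~~~~~~~~~~~~~~~~~~~~~~~~~~~~~~~
ValueError: matmul: Input operand 1 has a mismatch in its core dimension 0, with gufunc signature (n?,k),(k,m?)->(n?,m?) (size 3 is different from 4)
```

```bash
sed -i "s/np.array(d\['rotation'\])/R.from_quat(d['rotation']).as_matrix()/" h.py; python3 m.py
```

```text
hub [545.9 141.5 111.4] 0.8
pegtop [556.9 215.8 155.3] 0.2
pointer [426.3 107.3  22.6] 1.1
bush [535.8  66.5 110.6] 0.8
ball [ 576.8 -170.5  119.2] 0.4
drift [ 598.4 -243.6  114.3] 2.3
ballA [614.  168.  158.1] 2.9
ballB(bot right) [477.8 114.7 161.9] 2.6
finial [396.3 -25.   66.2] 0.5
weight [ 385.9 -138.5   53. ] 4.4
bush plane106 [535.6  66.7 106. ] [538.2  75.2 106. ]
hole [540.4  72.5 103. ]
154 274.73376623376623 211.5 (np.int64(268), np.int64(282), np.int64(205), np.int64(218)) [536.   67.7 106. ]
blk corners
127 281.40944881889766 207.35433070866142 (np.int64(274), np.int64(289), np.int64(203), np.int64(212)) [536.5  65.6 106. ]
blk corners
[ 592.8 -125.    50. ]
[ 637.9 -259.7   50. ]
[ 582.1 -292.4   50. ]
[ 533.6 -146.2   50. ]
```

```bash
python3 -m pendant '[[0.0414,0.0193,0.003,0,0,0,0.04],[0.0414,0.0193,0.003,0,0,0,0.04],[0.0414,0.0193,0.003,0,0,0,0.04],[0.0414,0.0193,0.003,0,0,0,0.04],[0.0414,0.0193,0.003,0,0,0,0.04],[0.0414,0.0193,0.003,0,0,0,0.04],[0.0414,0.0193,0.003,0,0,0,0.04],[0.0414,0.0193,0.003,0,0,0,0.04],[0.0414,0.0193,0.003,0,0,0,0.04],[0.0414,0.0193,0.003,0,0,0,0.04],[0,0,0,0,0,0,0.04]]'; python3 -m pendant '[[0,0,0,0,0,8.1,0.04],[0,0,0,0,0,8.1,0.04],[0,0,0,0,0,8.1,0.04],[0,0,0,0,0,8.1,0.04],[0,0,0,0,0,8.1,0.04],[0,0,0,0,0,8.1,0.04],[0,0,0,0,0,8.1,0.04],[0,0,0,0,0,8.1,0.04],[0,0,0,0,0,8.1,0.04],[0,0,0,0,0,0,0.04]]'
cat >> h.py <<'E'
def go(x,y,z=None,yaw=None):
    s=arm.read_state(); M=R.from_quat(s['ee_rot']).as_matrix(); p=s['position']
    y0=np.degrees(np.arctan2(M[1,0],M[0,0])); tilt=np.degrees(np.arccos(-M[2,2]))
    dl=M.T@(np.array([x,y,p[2] if z is None else z])-p)
    print('clk',s['clock'],'pos',p.round(1),'yaw',y0.round(1),'tilt',tilt.round(2),'j',s['joints'].round(2),'F',s['contact_force'].round(1),'w',round(s['gripper_width'],1),'g',round(s['grasp_force'],1))
    print('tool shift mm',dl.round(1),'wz',None if yaw is None else (y0-yaw+180)%360-180)
E
python3 -c "
from h import *
go(557,216,154,-98)
snap('wrist','w1')"
```

```text
clock: 1.2
position: [559.4, 213.2, 224.9]
ee_rot: [0.976, -0.219, -0.001, 0.001]
contact_force: [-0.1, -1.5, -0.6]
gripper_width: 40.1
grasp_force: 0.0
clock: 2.2
position: [556.9, 217.8, 225.9]
ee_rot: [-0.658, 0.753, 0.0, -0.0]
contact_force: [0.9, 0.7, -0.3]
gripper_width: 39.8
grasp_force: 0.0
clk 2.2 pos [556.9 217.8 225.9] yaw -97.8 tilt 0.05 j [ 0.64  0.36 -0.11 -0.   -1.1  -0.78] F [ 0.9  0.7 -0.3] w 39.8 g 0.0
tool shift mm [ 1.7 -0.4 71.9] wz 0.23043289842229342
```

View pics/w1.png

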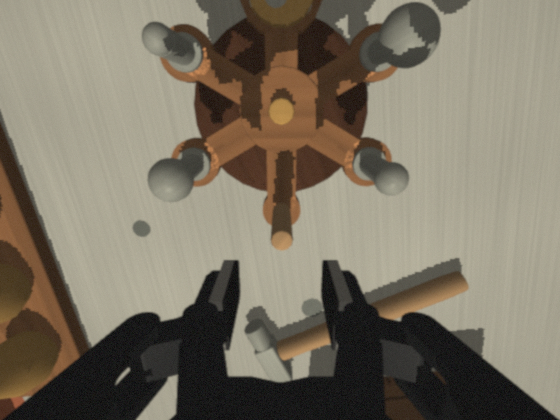

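The wrist view shows the peg top at (282,240), lined up between the fingers, and the hub at (281,110). Next I descend, grip the peg and turn it.

```bash
python3 - <<'E'
from h import *
d=load('w1'); print(plane(d,282,240,160).round(1),plane(d,281,110,111).round(1), d['xyz'])
E
python3 -m pendant '[[0.001,0,0.02,0,0,0,0.04],[0,0,0.02,0,0,0,0.04],[0,0,0.02,0,0,0,0.04],[0,0,0.011,0,0,0,0.04],[0,0,0,0,0,0,0.04],[0,0,0,0,0,0,0],[0,0,0,0,0,0,0],[0,0,0,0,0,0,0],[0,0,0,0,0,0,0],[0,0,0,0,0,0,0]]'
```

```text
[556.1 217.2 160. ] [546.4 142.9 111. ] [546.57275951 138.24461129 342.98263896]
clock: 3.25
position: [557.2, 216.9, 156.5]
ee_rot: [-0.657, 0.753, 0.0, 0.001]
contact_force: [-5.1, 2.2, 6.1]
gripper_width: 12.3
grasp_force: 58.7
```

```bash
python3 -m pendant '[[0.0001,-0.0036,0,0,0,2.75,0],[0.0001,-0.0036,0,0,0,2.75,0],[0.0001,-0.0036,0,0,0,2.75,0],[0.0001,-0.0036,0,0,0,2.75,0],[0.0001,-0.0036,0,0,0,2.75,0],[0.0001,-0.0036,0,0,0,2.75,0],[0.0001,-0.0036,0,0,0,2.75,0],[0.0001,-0.0036,0,0,0,2.75,0],[0.0001,-0.0036,0,0,0,2.75,0],[0.0001,-0.0036,0,0,0,2.75,0],[0.0001,-0.0036,0,0,0,2.75,0],[0.0001,-0.0036,0,0,0,2.75,0]]' && python3 -m pendant '[[0.0001,-0.0036,0,0,0,2.75,0],[0.0001,-0.0036,0,0,0,2.75,0],[0.0001,-0.0036,0,0,0,2.75,0],[0.0001,-0.0036,0,0,0,2.75,0],[0.0001,-0.0036,0,0,0,2.75,0],[0.0001,-0.0036,0,0,0,2.75,0],[0.0001,-0.0036,0,0,0,2.75,0],[0.0001,-0.0036,0,0,0,2.75,0],[0.0001,-0.0036,0,0,0,2.75,0],[0.0001,-0.0036,0,0,0,2.75,0],[0.0001,-0.0036,0,0,0,2.75,0],[0,0,0,0,0,0,0]]'
python3 - <<'E'
from h import *
s=arm.read_state(); p=s['position']; a=np.array([546.2,142.3]); v=p[:2]-a; print(np.hypot(*v),np.degrees(np.arctan2(v[1],v[0])))
go(a[0]+75*np.cos(np.radians(16.3)),a[1]+75*np.sin(np.radians(16.3)))
d=snap('top','top1'); c=cv2.resize(d['image'][165:265,205:305],(600,600),interpolation=cv2.INTER_CUBIC); cv2.imwrite('pics/c.png',np.clip(c[:,:,::-1]*1.6,0,255).astype(np.uint8))
for q in [(426.3,107.3,22),(546.2,142.3,111)]: u=proj(d,q);print((np.array(u)-[205,165])*6)
E
```

```text
clock: 4.45
position: [595.3, 199.2, 156.5]
ee_rot: [-0.416, 0.91, 0.0, -0.0]
contact_force: [-7.9, 2.7, 7.0]
gripper_width: 12.1
grasp_force: 59.2
clock: 5.65
position: [617.0, 166.5, 156.5]
ee_rot: [-0.164, 0.986, 0.0, -0.0]
contact_force: [-6.2, 2.2, 5.8]
gripper_width: 12.1
grasp_force: 59.1
74.84938144236685 18.837456409031454
clk 5.65 pos [617.  166.5 156.5] yaw -161.1 tilt 0.06 j [ 0.52  0.49 -0.09 -0.   -1.   -1.76] F [-6.2  2.2  5.8] w 12.1 g 59.1
tool shift mm [-0.1 -3.3 -0. ] wz None
[351.46157744 496.65046511]
[266.24128554 261.72056654]
```

View pics/c.png

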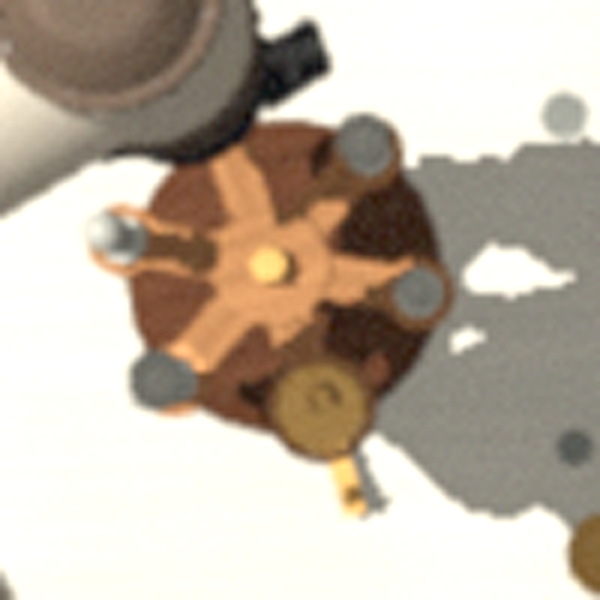

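The top crop (×6) shows the bush at (321,410), hub at (267,264) and pointer tip about (352,500). It is close, so I'll work out what angle is left.

Run:
```python
from h import *
d=load('top1'); f=lambda u,v,z: plane(d,205+u/6-.4,165+v/6-.4,z)
b,h,p=f(321,410,106),f(267,264,111),f(352,503,22); print(b,h,p)
for q in(b,p): v=q-h; print(np.degrees(np.arctan2(v[1],v[0])),np.hypot(*v[:2]))
```

```text
[473.92517988 118.42593063 106.        ] [546.28067692 143.10637221 111.        ] [424.25554392 108.3288532   22.        ]
-161.16550424075098 76.4489512626891
-164.0922934260649 126.88423429628372
```

```bash
python3 -m pendant '[[0.0001,-0.0018,0,0,0,1.4,0],[0.0001,-0.0018,0,0,0,1.4,0],[0,0,0,0,0,0,0],[0,0,0,0,0,0,0.036],[0,0,0,0,0,0,0.036],[0,0,0,0,0,0,0.036],[0,0,-0.03,0,0,0,0.036],[0,0,-0.03,0,0,0,0.036],[0,0,-0.03,0,0,0,0.036],[0,0,0,0,0,0,0.036]]'
python3 - <<'E'
from h import *
d=snap('wrist','w2'); go(474,121.5,246,98)
print(R.from_quat(d['rotation']).as_matrix().round(2), d['xyz'])
E
```

```text
clock: 6.7
position: [621.4, 163.1, 250.7]
ee_rot: [-0.141, 0.99, 0.001, 0.005]
contact_force: [0.7, -1.0, 0.7]
gripper_width: 35.9
grasp_force: 0.0
clk 6.75 pos [620.1 162.9 248. ] yaw -163.9 tilt 0.33 j [ 0.51  0.42  0.03  0.   -1.18 -1.8 ] F [-0.2  0.1 -1.1] w 35.8 g 0.0
tool shift mm [151.9   0.8   1.1] wz 98.1297486694869
[[-0.28  0.91  0.31]
 [ 0.96  0.26  0.09]
 [ 0.    0.32 -0.95]] [543.37874322 140.53657934 366.87006848]
```

View pics/w2.png

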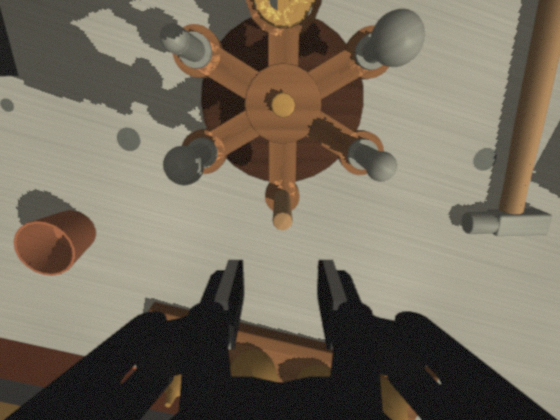

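The wrist view shows the carousel lined up with the tool axis: hub (283,105), peg (282,220), bush (283,10). I'll shift along to see the hole.

```bash
python3 -m pendant '[[0.04,0,0,0,0,0,0.036],[0.04,0,0,0,0,0,0.036],[0.035,0,0,0,0,0,0.036],[0,0,0,0,0,0,0.036],[0,0,0,0,0,0,0.036]]'
python3 - <<'E'
from h import *
d=snap('wrist','w3'); u=proj(d,(474,121.5,106)); print(u); x,y=map(int,u)
x0,y0=max(x-60,0),max(y-60,0); print(x0,y0)
c=cv2.resize(d['image'][y0:y0+120,x0:x0+120],(600,600),interpolation=cv2.INTER_CUBIC); cv2.imwrite('pics/d.png',np.clip(c[:,:,::-1]*2.0,0,255).astype(np.uint8)); go(474,121.5)
E
```

```text
clock: 7.25
position: [508.0, 130.4, 245.1]
ee_rot: [-0.14, 0.99, -0.0, -0.0]
contact_force: [-0.0, 0.8, -0.6]
gripper_width: 36.2
grasp_force: 0.0
(np.float64(281.04714667573245), np.float64(162.72613873203133))
221 102
clk 7.3 pos [508.7 130.8 245. ] yaw -163.9 tilt 0.01 j [ 0.56  0.22 -0.25  0.   -1.09 -1.85] F [-0.1 -0.7  0.9] w 36.1 g 0.0
tool shift mm [35.9  0.7 -0. ] wz None
```

View pics/d.png

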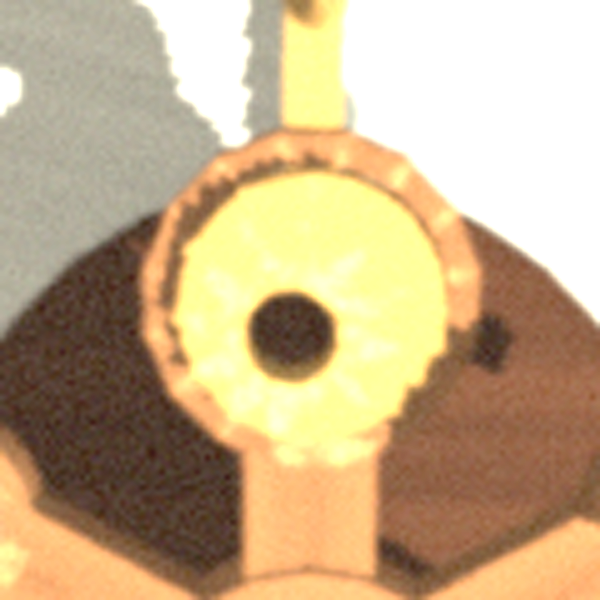

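The bush centre is at about (312,306) and the hole at (291,336) in the ×5 crop. That is an offset of about 5.7 mm, which agrees with the given 5.5 mm.

Run:
```python
from h import *
d=load('w3'); f=lambda u,v: plane(d,221+u/5-.4,102+v/5-.4,106)
b=f(312,306);h=f(291,336); print(b,h,h-b); v=h-b; h=b+v/np.linalg.norm(v)*5.5;print('hole',h, 'ang',np.degrees(np.arctan2(b[1]-142.6,b[0]-546.3)))
go(576,-171,225,18.5)
```

```text
[473.62773121 122.99875665 106.        ] [479.15344733 121.13527325 106.        ] [ 5.52571612 -1.8634834   0.        ]
hole [478.83935176 121.24119833 106.        ] ang -164.90532062529928
clk 7.3 pos [508.7 130.8 245. ] yaw -163.9 tilt 0.01 j [ 0.56  0.22 -0.25  0.   -1.09 -1.85] F [-0.1 -0.7  0.9] w 36.1 g 0.0
tool shift mm [  19.3 -308.6   20.1] wz 177.6402507302488
```

```bash
python3 -m pendant '[[0.0028,-0.0441,0,0,0,0,0.045],[0.0028,-0.0441,0,0,0,0,0.045],[0.0028,-0.0441,0,0,0,0,0.045],[0.0028,-0.0441,0,0,0,0,0.045],[0.0028,-0.0441,0,0,0,0,0.045],[0.0028,-0.0441,0,0,0,0,0.045],[0.0025,-0.044,0,0,0,0,0.045],[0,0,0,0,0,0,0.045]]' && python3 -m pendant '[[0,0,0,0,0,-8.4,0.045],[0,0,0,0,0,-8.4,0.045],[0,0,0,0,0,-8.4,0.045],[0,0,0,0,0,-8.4,0.045],[0,0,0,0,0,-8.4,0.045],[0,0,0,0,0,-8.4,0.045],[0,0,0,0,0,-8.4,0.045],[0,0,0,0,0,-8.4,0.045],[0,0,0,0,0,-8.4,0.045],[0,0,0,0,0,-8.4,0.045],[0,0,0,0,0,-8.4,0.045],[0,0,0,0,0,0,0.045]]'
python3 - <<'E'
from h import *
d=snap('wrist','w4'); go(576,-171,91,-71.5); print(proj(d,(576,-171,115)))
E
```

```text
clock: 8.1
position: [577.1, -175.9, 243.5]
ee_rot: [-0.137, 0.991, -0.0, -0.001]
contact_force: [-0.6, 0.3, -0.8]
gripper_width: 44.7
grasp_force: 0.0
clock: 9.3
position: [576.4, -170.8, 244.4]
ee_rot: [0.812, -0.584, -0.0, 0.0]
contact_force: [0.3, 0.7, -1.0]
gripper_width: 44.7
grasp_force: 0.0
clk 9.35 pos [ 576.2 -170.9  244.5] yaw -71.6 tilt 0.05 j [-0.02  0.35 -0.07 -0.   -1.15  0.34] F [0.5 0.5 0.1] w 45.1 g 0.0
tool shift mm [1.000e-01 1.000e-01 1.535e+02] wz -0.11890977738204356
(np.float64(281.24892996280647), np.float64(208.96960039308047))
```

View pics/w4.png

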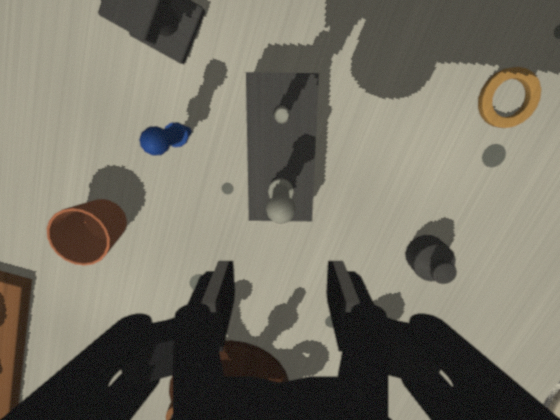

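The punch ball is at (280,208), where I predicted it, and the drift is well clear at (282,115). I descend, grip and lift.

```bash
python3 -m pendant '[[0,0,0.04,0,0,0,0.045],[0,0,0.04,0,0,0,0.045],[0,0,0.04,0,0,0,0.045],[0,0,0.02,0,0,0,0.045],[0,0,0.0135,0,0,0,0.045],[0,0,0,0,0,0,0.045],[0,0,0,0,0,0,0.03],[0,0,0,0,0,0,0.02],[0,0,0,0,0,0,0],[0,0,0,0,0,0,0],[0,0,0,0,0,0,0],[0,0,0,0,0,0,0]]' && python3 -c "
from h import *
go(576,-171,91,-71.5)"
```

```text
clock: 10.55
position: [576.7, -171.2, 93.4]
ee_rot: [0.812, -0.584, 0.002, -0.001]
contact_force: [0.6, -0.6, 5.8]
gripper_width: 17.9
grasp_force: 58.1
clk 10.55 pos [ 576.7 -171.2   93.4] yaw -71.4 tilt 0.19 j [-0.02  0.5  -0.25  0.   -0.81  0.34] F [ 0.6 -0.6  5.8] w 17.9 g 58.1
tool shift mm [-0.5  0.6  2.4] wz 0.06908825937523488
```

```bash
python3 -m pendant '[[0,0,0,0,0,0,0.024],[0,0,0,0,0,0,0.024],[0,0,0.001,0,0,0,0.024],[0,0,0.001,0,0,0,0.024],[0,0,0,0,0,0,0.024]]';python3 -m pendant '[[0,0,0,0,0,0,0],[0,0,0,0,0,0,0],[0,0,0,0,0,0,0],[0,0,0,0,0,0,0]]'
python3 - <<'E'
from h import *
d=snap('wrist','w5'); go(576,-171,91,-71.5)
c=d['image'][180:420,160:400]; c=cv2.resize(c,(590,590),interpolation=cv2.INTER_CUBIC)
s=snap('side','s5'); u=proj(s,(576,-171,90)); print(u); x,y=map(int,u); e=cv2.resize(s['image'][y-30:y+30,x-10-10:x+10],(394,590),interpolation=cv2.INTER_CUBIC)[:, -200:]
cv2.imwrite('pics/e.png',np.clip(np.hstack([c,e])[:,:,::-1]*1.8,0,255).astype(np.uint8))
E
```

```text
clock: 11.05
position: [575.2, -171.0, 89.2]
ee_rot: [0.812, -0.584, -0.001, 0.0]
contact_force: [-0.1, 0.3, -0.0]
gripper_width: 24.1
grasp_force: 0.0
clock: 11.45
position: [575.4, -171.0, 89.6]
ee_rot: [0.812, -0.584, -0.0, 0.0]
contact_force: [0.4, 0.9, -1.8]
gripper_width: 16.5
grasp_force: 57.8
clk 11.5 pos [ 575.4 -171.    89.6] yaw -71.5 tilt 0.03 j [-0.02  0.51 -0.26 -0.   -0.81  0.34] F [-0.3  0.3 -1.6] w 16.5 g 57.9
tool shift mm [ 0.2 -0.6 -1.4] wz 0.030761701407584496
(np.float64(323.19599685569466), np.float64(265.02029972718844))
```

The regrip sits better: width 16.5 and almost no contact force. Lifting straight up.

```bash
python3 -m pendant '[[0,0,-0.01,0,0,0,0],[0,0,-0.02,0,0,0,0],[0,0,-0.03,0,0,0,0],[0,0,-0.04,0,0,0,0],[0,0,-0.04,0,0,0,0],[0,0,-0.03,0,0,0,0],[0,0,0,0,0,0,0],[0,0,0,0,0,0,0]]'
python3 - <<'E'
from h import *
go(478.8,121.2,200)
E
```

```text
clock: 12.35
position: [575.3, -170.8, 260.6]
ee_rot: [0.812, -0.584, 0.0, -0.001]
contact_force: [-0.6, -1.4, -3.3]
gripper_width: 16.3
grasp_force: 58.1
clk 12.35 pos [ 575.3 -170.8  260.6] yaw -71.5 tilt 0.09 j [-0.02  0.34 -0.05 -0.   -1.18  0.34] F [-0.6 -1.4 -3.3] w 16.3 g 58.1
tool shift mm [-307.5   -1.2   60.7] wz None
```

```bash
python3 -m pendant '[[-0.0275,0,0,0,0,0,0],[-0.031,0,0,0,0,0,0],[-0.031,0,0,0,0,0,0],[-0.031,0,0,0,0,0,0],[-0.031,0,0,0,0,0,0],[-0.031,0,0,0,0,0,0],[-0.031,0,0,0,0,0,0],[-0.031,0,0,0,0,0,0],[-0.031,0,0,0,0,0,0],[-0.031,-0.001,0,0,0,0,0],[0,0,0,0,0,0,0],[0,0,0,0,0,0,0]]'
python3 -m pendant '[[0,0,0.02,0,0,0,0],[0,0,0.02,0,0,0,0],[0,0,0.018,0,0,0,0],[0,0,0.012,0,0,0,0],[0,0,0,0,0,0,0],[0,0,0,0,0,0,0]]'
python3 - <<'E'
from h import *
d=snap('wrist','w6'); go(478.8,121.2,183)
print(proj(d,(478.8,121.2,106)),proj(d,(473.8,123,106)))
c=cv2.resize(d['image'][120:340,180:400],(600,600),interpolation=cv2.INTER_CUBIC)
cv2.imwrite('pics/f.png',np.clip(c[:,:,::-1]*1.8,0,255).astype(np.uint8))
s=arm.read_state();print(s['contact_force'])
E
```

```text
clock: 13.55
position: [478.1, 120.0, 258.4]
ee_rot: [0.812, -0.583, -0.001, 0.002]
contact_force: [-0.1, 0.6, -1.2]
gripper_width: 16.2
grasp_force: 58.0
clock: 14.15
position: [479.2, 119.1, 189.6]
ee_rot: [0.811, -0.584, -0.0, 0.001]
contact_force: [0.7, -0.3, -1.1]
gripper_width: 16.6
grasp_force: 58.1
clk 14.2 pos [479.5 119.4 190.2] yaw -71.5 tilt 0.03 j [ 0.57  0.23 -0.4   0.   -0.94 -0.25] F [-0.1 -0.  -2.5] w 16.2 g 58.1
tool shift mm [-1.9  0.1  7.2] wz None
(np.float64(280.4612018283664), np.float64(233.6248293603367)) (np.float64(286.7076229868608), np.float64(238.1908546327093))
[-0.10583557 -0.00412545 -2.54682097]
```

View pics/f.png

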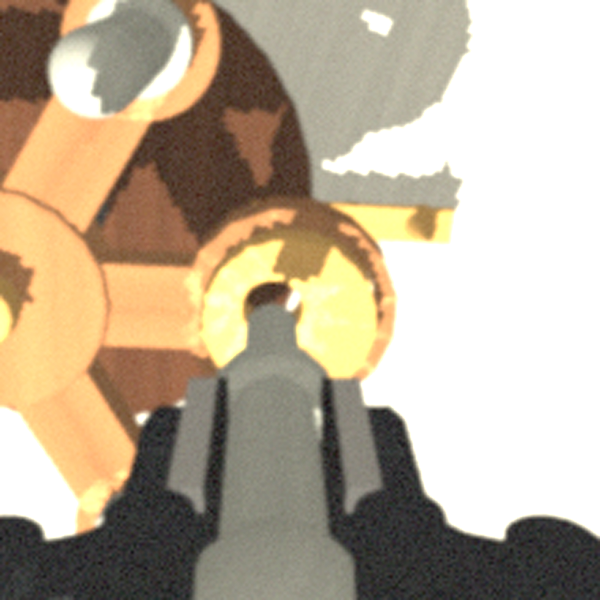

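The foot is lined up with the hole sideways: both are at column 272 in the ×2.73 crop, with the foot's lower edge at row 308 and the hole's far rim at row 282. I'll check alignment along the tool's x axis from the calibration.

Run:
```python
from h import *
d=load('w6'); s=arm.read_state(); p=s['position']; M=R.from_quat(s['ee_rot']).as_matrix()
f=p-np.array([0,0,69.6]); k=lambda q:((np.array(proj(d,q))-[180,120])*2.727).round(0)
print('foot c',k(f),'+x edge',k(f+4.5*M[:,0]),'-x',k(f-4.5*M[:,0]))
h=np.array([478.8,121.2,106]);print('hole c',k(h),'+x',k(h+7.5*M[:,0]),'-x',k(h-7.5*M[:,0]))
print('hole centre by rim row282:',plane(d,180+272/2.727,120+282/2.727,106)-7.5*M[:,0], 'foot by 308', plane(d,180+272/2.727,120+308/2.727,f[2])-4.5*M[:,0],'fz',f[2])
```

```text
foot c [274. 326.] +x edge [274. 308.] -x [274. 345.]
hole c [274. 310.] +x [274. 281.] -x [274. 338.]
hole centre by rim row282: [479.16463969 121.58955988 105.998     ] foot by 308 [479.85866553 119.50159704 120.57523918] fz 120.57643917617696
```

```bash
python3 -m pendant '[[-0.002,0,0,0,0,0,0],[0,0,0.004,0,0,0,0],[0,0,0.004,0,0,0,0],[0,0,0.004,0,0,0,0],[0,0,0,0,0,0,0],[0,0,0,0,0,0,0]]'; python3 -m pendant '[[0,0,0.001,0,0,0,0],[0,0,0.001,0,0,0,0],[0,0,0.001,0,0,0,0],[0,0,0.001,0,0,0,0],[0,0,0,0,0,0,0]]'; python3 -c "
from h import *
go(478.9,121.4)"
```

```text
clock: 14.8
position: [478.4, 121.8, 177.7]
ee_rot: [0.812, -0.584, -0.0, 0.0]
contact_force: [-0.6, 0.4, -1.6]
gripper_width: 16.4
grasp_force: 58.1
clock: 15.3
position: [478.3, 121.7, 173.7]
ee_rot: [0.812, -0.584, -0.0, 0.0]
contact_force: [0.4, -0.3, -1.8]
gripper_width: 16.5
grasp_force: 58.1
clk 15.3 pos [478.3 121.7 173.7] yaw -71.5 tilt 0.02 j [ 0.58  0.24 -0.43 -0.   -0.9  -0.26] F [ 0.4 -0.3 -1.8] w 16.5 g 58.1
tool shift mm [ 0.5 -0.4 -0. ] wz None
```

```bash
for i in 1; do :; done; python3 -m pendant '[[0,0,0.001,0,0,0,0],[0,0,0.001,0,0,0,0],[0,0,0.001,0,0,0,0],[0,0,0,0,0,0,0],[0,0,0,0,0,0,0]]'; python3 -c "
from h import *
go(478.9,121.4)"
```

```text
clock: 15.8
position: [478.4, 121.8, 170.8]
ee_rot: [0.812, -0.584, 0.0, 0.0]
contact_force: [-0.5, 0.4, -2.6]
gripper_width: 16.4
grasp_force: 58.1
clk 15.8 pos [478.4 121.8 170.8] yaw -71.5 tilt 0.0 j [ 0.58  0.25 -0.43  0.   -0.89 -0.26] F [-0.5  0.4 -2.6] w 16.4 g 58.1
tool shift mm [ 0.5 -0.3  0. ] wz None
```

The foot is in the hole without any force, so I keep lowering.

```bash
python3 -m pendant '[[0,0,0.0015,0,0,0,0],[0,0,0.0015,0,0,0,0],[0,0,0.0015,0,0,0,0],[0,0,0.0015,0,0,0,0],[0,0,0,0,0,0,0]]'; python3 -m pendant '[[0,0,0.002,0,0,0,0],[0,0,0.002,0,0,0,0],[0,0,0.002,0,0,0,0],[0,0,0.002,0,0,0,0],[0,0,0,0,0,0,0]]'; python3 -m pendant '[[0,0,0.002,0,0,0,0],[0,0,0.002,0,0,0,0],[0,0,0.002,0,0,0,0],[0,0,0.002,0,0,0,0],[0,0,0,0,0,0,0]]'
```

```text
clock: 16.3
position: [478.3, 121.7, 164.5]
ee_rot: [0.812, -0.584, -0.0, 0.0]
contact_force: [-0.7, 0.4, -1.0]
gripper_width: 16.6
grasp_force: 58.1
clock: 16.8
position: [478.2, 121.6, 156.4]
ee_rot: [0.812, -0.584, -0.0, 0.0]
contact_force: [0.3, -0.1, -2.9]
gripper_width: 16.5
grasp_force: 58.1
clock: 17.3
position: [478.2, 121.7, 148.5]
ee_rot: [0.812, -0.584, -0.0, 0.0]
contact_force: [-0.2, 0.8, -1.8]
gripper_width: 16.6
grasp_force: 58.1
```

```bash
python3 -m pendant '[[0,0,0.002,0,0,0,0],[0,0,0.002,0,0,0,0],[0,0,0.002,0,0,0,0],[0,0,0,0,0,0,0],[0,0,0,0,0,0,0]]'; python3 -m pendant '[[0,0,0.001,0,0,0,0],[0,0,0.001,0,0,0,0],[0,0,0,0,0,0,0],[0,0,0,0,0,0,0]]';python3 -m pendant '[[0,0,0.001,0,0,0,0],[0,0,0.001,0,0,0,0],[0,0,0,0,0,0,0],[0,0,0,0,0,0,0]]'
```

```text
clock: 17.8
position: [478.5, 121.8, 142.8]
ee_rot: [0.812, -0.584, -0.0, 0.0]
contact_force: [-0.7, -0.3, -1.7]
gripper_width: 16.6
grasp_force: 58.1
clock: 18.2
position: [478.4, 121.8, 140.8]
ee_rot: [0.812, -0.584, 0.0, 0.0]
contact_force: [0.3, 0.5, -2.1]
gripper_width: 16.6
grasp_force: 58.1
clock: 18.6
position: [478.6, 121.8, 139.0]
ee_rot: [0.812, -0.584, 0.0, -0.0]
contact_force: [0.4, 0.7, -1.8]
gripper_width: 16.5
grasp_force: 57.8
```

```bash
python3 -m pendant '[[0,0,0.001,0,0,0,0],[0,0,0,0,0,0,0],[0,0,0,0,0,0,0]]'; python3 -m pendant '[[0,0,0.001,0,0,0,0],[0,0,0,0,0,0,0],[0,0,0,0,0,0,0]]'; python3 -m pendant '[[0,0,0.001,0,0,0,0],[0,0,0,0,0,0,0],[0,0,0,0,0,0,0]]'
```

```text
clock: 18.9
position: [478.6, 121.8, 138.0]
ee_rot: [0.812, -0.584, 0.0, -0.0]
contact_force: [-0.2, -0.3, 0.0]
gripper_width: 16.2
grasp_force: 57.7
clock: 19.2
position: [478.6, 121.8, 137.0]
ee_rot: [0.812, -0.584, 0.0, -0.0]
contact_force: [0.1, -0.3, 1.1]
gripper_width: 16.3
grasp_force: 57.6
clock: 19.5
position: [478.6, 121.9, 136.0]
ee_rot: [0.812, -0.584, 0.0, -0.0]
contact_force: [0.1, 0.1, 2.0]
gripper_width: 16.6
grasp_force: 57.5
```

The force is rising 1 N per mm, so the collar is seated on the sprung bush, about 3 mm down. I hold, ease up 1 mm, release and retreat.

```bash
python3 -m pendant '[[0,0,0,0,0,0,0],[0,0,0,0,0,0,0],[0,0,-0.001,0,0,0,0],[0,0,0,0,0,0,0],[0,0,0,0,0,0,0],[0,0,0,0,0,0,0.02],[0,0,0,0,0,0,0.026],[0,0,0,0,0,0,0.034],[0,0,0,0,0,0,0.04],[0,0,0,0,0,0,0.04],[0,0,0,0,0,0,0.04]]'
```

```text
clock: 20.6
position: [478.4, 121.7, 136.8]
ee_rot: [0.812, -0.584, -0.0, 0.0]
contact_force: [0.1, -0.2, 0.1]
gripper_width: 40.3
grasp_force: 0.0
```

```bash
python3 -m pendant '[[0,0,-0.02,0,0,0,0.04],[0,0,-0.03,0,0,0,0.04],[0,0,-0.04,0,0,0,0.04],[0,0,-0.04,0,0,0,0.04],[0,0,0,0,0,0,0.04],[0,0,0,0,0,0,0.04]]'
python3 - <<'E'
from h import *
d=snap('wrist','w7'); h=np.array([478.8,121.6]); go(*h)
for z in(165,104): print(z,np.round(proj(d,(*h,z)),0))
b=d['image'].copy(); g=cv2.cvtColor(b,cv2.COLOR_RGB2HSV)
# row profile of grey (low saturation) pixels around punch
u0=int(proj(d,(*h,165))[0])
for r in range(int(proj(d,(*h,180))[1]),int(proj(d,(*h,100))[1]),3) if proj(d,(*h,180))[1]<proj(d,(*h,100))[1] else range(int(proj(d,(*h,100))[1]),int(proj(d,(*h,180))[1]),3):
    xs=[x for x in range(u0-30,u0+31) if g[r,x,1]<70]; print(r,len(xs),xs and (xs[0]+xs[-1])/2)
E
```

```text
clock: 21.2
position: [478.5, 122.0, 267.7]
ee_rot: [0.812, -0.584, 0.0, -0.001]
contact_force: [-0.0, -0.4, -1.4]
gripper_width: 40.1
grasp_force: 0.0
clk 21.25 pos [477.9 121.6 266.4] yaw -71.5 tilt 0.04 j [ 0.58  0.15 -0.29 -0.   -1.13 -0.26] F [ 0.1  0.4 -0.4] w 39.7 g 0.0
tool shift mm [ 0.3 -0.8 -0. ] wz None
165 [281. 220.]
104 [281. 197.]
195 26 280.5
198 27 280.0
201 25 280.0
204 23 280.0
207 19 280.0
210 25 280.0
213 31 288.0
216 35 287.5
219 39 287.5
222 42 287.5
225 47 288.0
```

```bash
python3 -c "
from bench import arm
print(arm.job_done())"
```

```text
the job is handed in; nothing more can be done
None
```

I turned the rack's empty place to the pointer, hung the punch with its collar home on the bush, and released it upright; the job is handed in, but no verdict came back.

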